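Feed a book along the fence into the tag reader with a push stick

TASK

Check the blue book in at the tag reader without putting the gripper on the book: take the push stick from its cork mat and, while the book is still wholly outside the hood, use the stick to slide it across until its long edge lies flat against the reader's fence. Then push it with the stick along the fence and under the low hood until it is fully home against the end stop, keeping it against the fence all the way, and stand the push stick back upright on its cork mat. Leave the ink bottle undisturbed.

Things in the scene. Friction and masses are not known exactly. Their poses are not given: they have to be found in the camera images.
- reader: Fixed book-tag reader: grey bed 8 mm thick, aluminium fence along its far edge, low grey hood over its left end. Origin at table level, on the fence face at the hood's mouth. +y = feed direction along the fence (to the robot's left), +x points into the fence. Its own mm: bed x -173 to 17, y -280 to 180, top z 8; fence face x 0, top z 40.
- hood_mouth (a point): Middle of the mouth of the reader's hood, on the bed (reader x -58, y 0, z 8); reader's axes. The hood runs from here 180 mm along +y. Lane 116 mm wide: from the fence face (x +58 from here) to the hood's outer wall (16 thick). Two bridges (y 0 to 65, 120 to 180, window between): underside 28 mm, top 52 mm above the bed.
- end_stop (a point): Middle of the end stop's face under the hood, 10 mm above the bed: reader x -58, y 160. Reader's axes.
- book_mid (a point): Centre of the blue book lying flat on the bed, starting outside the hood: 102 mm (x; spine -x, page edge +x to the fence) by 140 (y) by 21 (z), 0.13 to 0.3 kg. Starts 12 to 20 mm off the fence, askew up to 0.1 rad; axes as the reader's when square. Home and against the fence: reader x -51, y +90, its trailing end 20 mm inside the hood.
- stick_grip (a point): Point to grip on the wooden push stick (0.12 kg): axis of its upright handle, 100 mm above the sole. Handle 22 mm (x) by 28 mm (y), top 133 mm above the sole; it stands on the heel of a flat foot 30 mm wide (x), 110 long (y), 14 high, toe to +y. z is up when it stands. It starts upright on the cork mat.
- stick_toe (a point): Middle of the push stick's flat toe face (30 mm wide, 14 mm high), 94 mm ahead of the handle's axis (stick's +y) and 7 mm above the sole. Same axes as stick_grip. The foot's straight sides lie 15 mm either side of this point.
- mat: Fixed cork mat 90 (x) by 160 (y) by 3 mm, to the left of the reader, on which the push stick stands at first with its foot roughly (within 0.2 rad) along the mat's y axis. Origin at the centre of its underside.
- ink_mid (a point): Centre of the glass ink bottle, 48 x 48 x 58 mm, a bystander at the back of the table, beyond the cork mat.

How it is judged:
By the outcome, as a careful person would: the job done as asked, in the order asked, and still so for the second after the job is handed in, with the robot touching nothing.
It also fails if it takes over 67 s, if anything falls off the work surface, if the arm or the gripper's body presses on something with over 40 N, if the wrist force passes 120 N, or if a joint passes its speed limit or range.

ROBOT

A 6-joint arm with a two-finger parallel gripper is mounted at the origin on the work surface; the furniture and walls round the work are solid. World frame = base frame: x ahead of the robot, y to its left, z up, the work surface at z = 0. Lengths are in m, angles in rad, forces in N, time in s.
With the tool pointing down it reaches from about 0.3 to 0.775 m from the base axis. Payload 14.6 kg.
Tool frame: the origin (TCP) lies midway between the tips of the shut fingers; the grasp point (between the pads) lies 19 mm behind it; z points along the fingers, y is the line along which they close (so a half turn about z gives the same grasp; the last joint's range is limited). The gripper opens to 94 mm and grips with 3 to 60 N. Pads are 16 mm wide; open, the fingers measure 119 mm over their backs; the gripper's body (75 mm by 177 mm) begins 78 mm behind the grasp point.
Start: joints at [1.063, 0.3, 1.521, -0, 1.321, -0.067], TCP at [0.235, 0.497, 0.205] pointing down, gripper open.
Joint ranges: [-3.03, 3.03], [-0.79, 2.21], [0.23, 2.52], [-1.04, 4.18], [0, 3.07], [-2.55, 2.55]. Speed limits (rad/s): [2.22, 2.22, 2.57, 3.14, 3.14, 3.14].

INTERFACE

Orientations are given as [roll, pitch, yaw] about the fixed x, y, z axes, in that order (R = Rz(yaw) Ry(pitch) Rx(roll)).
In Python, from station import telemetry, optics, ctrl gives the robot as it stands.
- The arm moves only by the tool carry_out, never from a script. Its argument "plan" is a list that holds one entry, the list of rows, each a list of 7 numbers: the shift along the tool's x, y, z in mm, then the turn, a rotation vector about the tool's x, y, z in rad, then the finger opening in mm, from 0 to 94. A call has 1 to 20 rows; each row shifts and turns the commanded pose from where the row before left it, along the tool's axes as they then stand; what a row does not reach is not made up. A row lasts 1/12 s, in which the tool goes at most 41.7 mm and 7.16 degrees, less where a joint would pass 70% of its speed; a pose out of reach is approached as far as the arm can. A call with a gripper value outside its range is refused whole. The fingers move at their own pace and stop on an object; "squeeze" is the grip in N (left out, the last holds). Time passes only in rows, so rows that do not move let the fingers close. It gives the time, the measured TCP pose, the force, the opening and the grip force at its end, in the units of the state.
- telemetry.get_obs(): the state, without advancing time (a new reading comes with each control period).
- optics.camera(name): name is "scene" or "top" or "wrist"; returns a dict with "pixels" (400x640x3 uint8, red, green, blue), "intrinsics" (3x3 intrinsics, pixels), "dist_coeffs" ([k1, k2, p1, p2, k3] as OpenCV has them; the pictures are not rectified), "origin" and "rotation" of the camera in the world. Camera axes: x right, y down, z forward; pixel columns grow to the right and rows downward; lengths in m; the calibration is good to about 2 mm. A picture is of the moment at which its call begins. There is no depth.
- ctrl.hand_in(): hands the job in; it is judged then, once.
The state is a dict: "time_s": time; "qpos": joint angles; "joint_vel": joint speeds; "tau": joint torques, N m; "ee_pos": TCP position; "eef_rot": TCP orientation; "force": force on the tool from outside, world axes, zero at the start; "moment": the same for the moment, N m; "grip_width": finger opening in m; "grip_force": force on a finger pad.
Only numpy, scipy, OpenCV 4.12 (cv2) and the standard library are available. Lean on these libraries where they do the work, as an engineer would, in place of code of your own. Each camera call takes 0.05 s, during which the arm holds its last target. There are 200 camera calls.

## Working session

There is one attempt and no reset: what is moved stays moved. The work goes in short steps, Python scripts to look and compute and a tool call to move; the robot and the scene stay as the last step left them, time stands still between calls to the robot, and variables do not carry over. Pictures are saved under pics/ and viewed, at most 10 in all, crops included, and the job is handed in when it is done.

Besides the shell and the picture viewer there is one more tool, called in YAML: its name, and indented under it one key for each argument. carry_out: Moves the arm, as the interface text tells. Its arguments: {"type":"object","properties":{"plan":{"type":"array","items":{"type":"array","items":{"type":"array","items":{"type":"number"}}}},"squeeze":{"type":"number"}},"required":["plan"]}

```bash
ls; mkdir -p pics
python3 - <<'E'
from station import telemetry, optics
import cv2, numpy as np
o=telemetry.get_obs(); print({k:np.round(v,3).tolist() for k,v in o.items()})
for n in ("scene","top"):
    c=optics.camera(n); np.savez(f"pics/{n}0.npz",**c)
    cv2.imwrite(f"pics/{n}0.png",c["pixels"][:,:,::-1]); print(n,c["intrinsics"],c["dist_coeffs"],c["origin"],c["rotation"])
E
```

```text
pics
{'time_s': 0.0, 'qpos': [1.063, 0.3, 1.522, -0.0, 1.321, -0.067], 'joint_vel': [-0.001, -0.002, -0.0, 0.001, 0.001, -0.001], 'tau': [0.0, -53.181, -35.273, 0.071, 0.024, -0.0], 'ee_pos': [0.235, 0.497, 0.205], 'eef_rot': [-3.14, -0.0, 2.701], 'force': [-0.67, 0.722, -0.356], 'moment': [0.011, 0.024, 0.024], 'grip_force': 0.0, 'grip_width': 0.094}
scene [[374.6508902    0.         321.35166557]
 [  0.         374.6508902  199.71112014]
 [  0.           0.           1.        ]] [0.01218187 0.         0.         0.         0.        ] [ 0.02932037 -0.55053335  0.75726395] [-2.2902465  -0.01388091 -0.49082893]
top [[489.45402806   0.         314.66881741]
 [  0.         489.45402806 201.16473351]
 [  0.           0.           1.        ]] [0.00967672 0.         0.         0.         0.        ] [0.18796009 0.14463209 1.49016436] [-2.97968749 -0.01080098 -1.57411823]
```

View pics/top0.png

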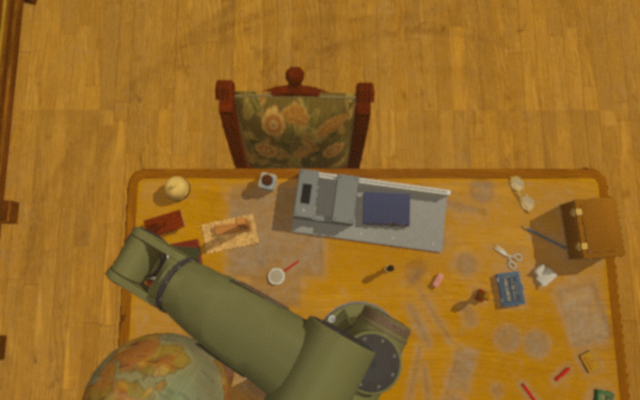

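View pics/scene0.png

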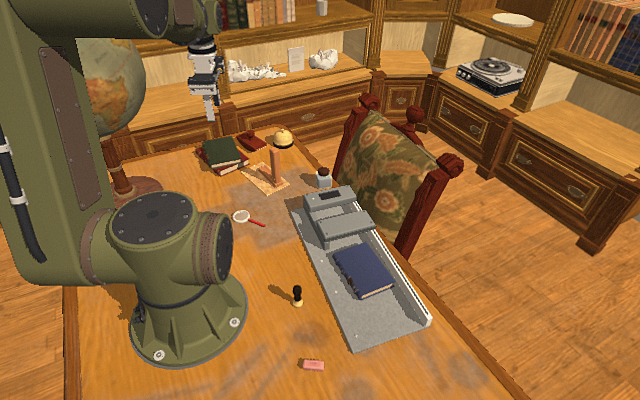

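The top view shows the reader at about (295–450, 170–250), the book at (386, 209), the mat and stick at (230, 232) and the ink bottle at (267, 181). Next I'll take closer crops.

```bash
cat > h.py <<'E'
import numpy as np, cv2
from scipy.spatial.transform import Rotation as R
from station import telemetry, optics
def cam(n):
    c=optics.camera(n); return dict(c)
def load(f): return dict(np.load(f))
def rays(c,uv):
    uv=np.asarray(uv,float).reshape(-1,1,2)
    p=cv2.undistortPoints(uv,np.array(c["intrinsics"]),np.array(c["dist_coeffs"])).reshape(-1,2)
    M=R.from_euler("xyz",c["rotation"]).as_matrix()
    return np.array(c["origin"]),np.c_[p,np.ones(len(p))]@M.T
def plane(c,uv,z):
    o,d=rays(c,uv); return o+d*((z-o[2])/d[:,2])[:,None]
def proj(c,P):
    M=R.from_euler("xyz",c["rotation"]).as_matrix()
    return cv2.projectPoints((np.asarray(P,float).reshape(-1,3)-c["origin"])@M,np.zeros(3),np.zeros(3),np.array(c["intrinsics"]),np.array(c["dist_coeffs"]))[0].reshape(-1,2)
def obs():
    o=telemetry.get_obs(); return {k:np.round(v,4).tolist() for k,v in o.items() if k in("time_s","ee_pos","eef_rot","force","grip_width","grip_force","qpos")}
E
python3 - <<'E'
from h import *
t=load("pics/top0.npz"); w=cam("wrist"); np.savez("pics/w0.npz",**w); s=load("pics/scene0.npz")
print(w["origin"],w["rotation"])
a=cv2.resize(t["pixels"][160:260,190:457],(800,300),interpolation=cv2.INTER_CUBIC)
b=cv2.resize(w["pixels"],(480,300)); 
k=cv2.resize(s["pixels"][130:330,230:443],(320,300),interpolation=cv2.INTER_CUBIC)
cv2.imwrite("pics/a.png",np.vstack([a,np.hstack([b,k])])[:,:,::-1])
print(plane(t,[[386,209],[230,232],[267,181],[293,235],[443,251],[450,191]],0.01).round(3))
E
```

```text
[0.16821675 0.5278077  0.38459098] [2.88710914e+00 1.20774258e-03 1.12999537e+00]
[[ 0.405 -0.09   0.01 ]
 [ 0.336  0.384  0.01 ]
 [ 0.493  0.275  0.01 ]
 [ 0.326  0.194  0.01 ]
 [ 0.277 -0.259  0.01 ]
 [ 0.461 -0.289  0.01 ]]
```

View pics/a.png

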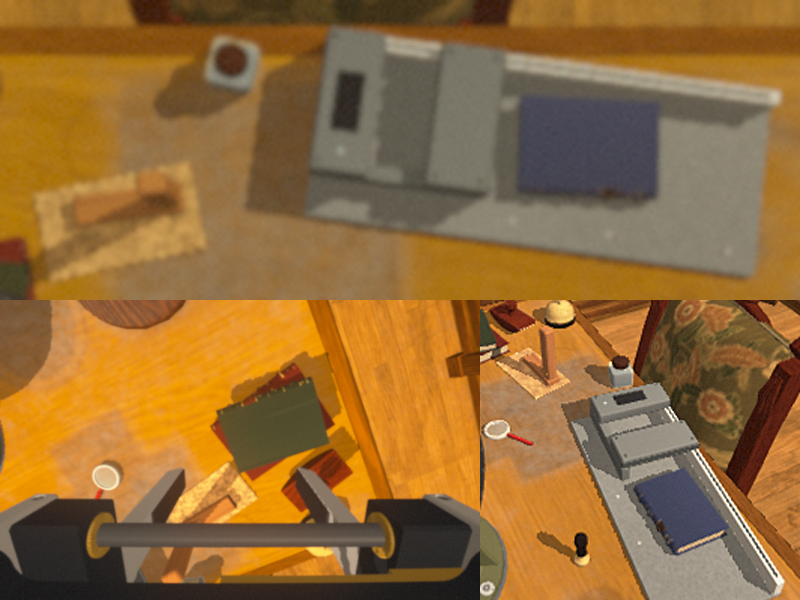

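Run:
```python
from h import *
w=load("pics/w0.npz"); s=load("pics/scene0.npz"); t=load("pics/top0.npz")
print(w["intrinsics"][0],plane(w,[[320,170],[320,10]],0.01).round(3), proj(w,[.336,.384,.01]))
# handle top by two views
def tri(c1,a,c2,b):
    o,d=rays(c1,a);p,e=rays(c2,b);d=d[0];e=e[0]
    k=np.linalg.lstsq(np.c_[d,-e],p-o,rcond=None)[0];return (o+k[0]*d+p+k[1]*e)/2, np.linalg.norm(o+k[0]*d-p-k[1]*e)
print(tri(s,[273,151],t,[241,221]))
print(tri(s,[322,171],t,[267,181]))
```

```text
[301.39568974   0.         320.28072967] [[0.224 0.5   0.01 ]
 [0.062 0.577 0.01 ]] [[278.33833942 277.89944888]]
(array([0.35220743, 0.33565735, 0.13027305]), np.float64(0.004252727154140264))
(array([0.48277102, 0.27094766, 0.05468138]), np.float64(0.0018910154305353296))
```

carry_out:
  plan:
    - [[-15, -3, -4, 0, 0, 0, 94], [-25, -6, -6, 0, 0, 0, 94], [-30, -6, -6, 0, 0, 0, 94], [-30, -6, -6, 0, 0, 0, 94], [-30, -6, -6, 0, 0, 0, 94], [-30, -6, -6, 0, 0, 0, 94], [-25, -6, -6, 0, 0, 0, 94], [-15, -3, -5, 0, 0, 0, 94], [0, 0, 0, 0, 0, -0.11, 94], [0, 0, 0, 0, 0, -0.11, 94], [0, 0, 0, 0, 0, -0.11, 94], [0, 0, 0, 0, 0, -0.11, 94], [0, 0, 0, 0, 0, -0.11, 94], [0, 0, 0, 0, 0, -0.09, 94], [0, 0, 0, 0, 0, 0, 94], [0, 0, 0, 0, 0, 0, 94]]

```text
time_s: 1.48
ee_pos: [0.3976, 0.3741, 0.2503]
eef_rot: [-3.141, -0.0, -2.945]
force: [0.2, 0.2, -0.0]
grip_width: 0.0945
grip_force: 0.0
```

Run:
```python
from h import *
print(obs())
w=cam("wrist"); np.savez("pics/w1.npz",**w); t=cam("top"); np.savez("pics/t1.npz",**t)
cv2.imwrite("pics/w1.png",w["pixels"][:,:,::-1])
```

```text
{'time_s': 1.4833, 'qpos': [0.6879, 0.2601, 1.4673, -0.0, 1.4145, -1.0792], 'ee_pos': [0.3976, 0.3741, 0.2503], 'eef_rot': [-3.1414, -0.0003, -2.9453], 'force': [0.2278, 0.1606, -0.0318], 'grip_force': 0.0, 'grip_width': 0.0945}
```

View pics/w1.png

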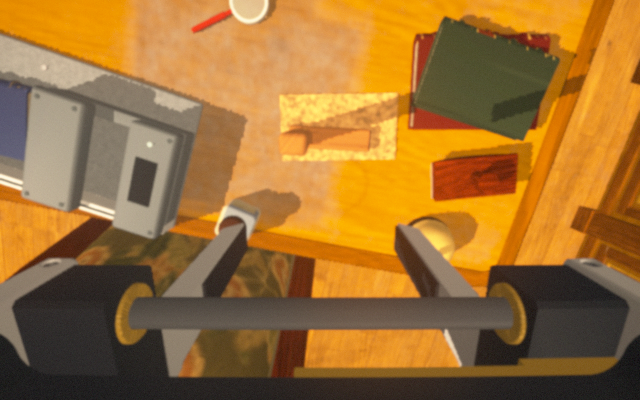

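The wrist picture shows the mat with corners near (280,94), (395,93), (396,160) and (283,160). The handle top is near (292,141), the toe end is at about x=369, and the ink bottle is at (238,218). Next I'll zoom in and mask.

Run:
```python
from h import *
w=load("pics/w1.npz"); im=w["pixels"]
a=cv2.resize(im[85:170,270:405],(800,504),interpolation=cv2.INTER_CUBIC)
cv2.imwrite("pics/w1c.png",a[:,:,::-1])
hsv=cv2.cvtColor(im,cv2.COLOR_RGB2HSV)
for p in [(292,141),(340,140),(330,115),(385,150),(340,155),(365,139)]: print(p,im[p[1],p[0]],hsv[p[1],p[0]])
print(plane(w,[[280,94],[395,93],[396,160],[283,160]],.003).round(4))
print(plane(w,[[369,128],[368,150]],.017).round(4), plane(w,[[292.5,141]],.136).round(4))
```

```text
(292, 141) [252 171  65] [ 17 189 252]
(340, 140) [249 160  60] [ 16 194 249]
(330, 115) [253 200  94] [ 20 160 253]
(385, 150) [252 197  93] [ 20 161 252]
(340, 155) [254 209  99] [ 21 156 254]
(365, 139) [249 161  62] [ 16 192 249]
[[0.3044 0.2995 0.003 ]
 [0.2728 0.4512 0.003 ]
 [0.3602 0.4756 0.003 ]
 [0.3915 0.3182 0.003 ]]
[[0.3246 0.4253 0.017 ]
 [0.3533 0.4308 0.017 ]] [[0.3511 0.3369 0.136 ]]
```

View pics/w1c.png

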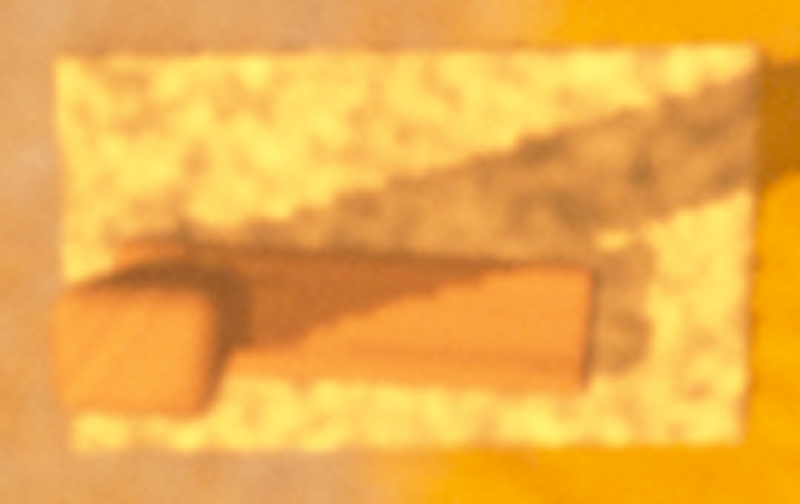

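Run:
```python
from h import *
w=load("pics/w1.npz"); s=load("pics/scene0.npz"); t=load("pics/top0.npz")
f=lambda L:np.array(L)/5.926+[270,85]-0.4
m=plane(w,f([(55,58),(757,47),(745,440),(72,450)]),.003); print("mat",m.round(4),m.mean(0),[np.linalg.norm(m[i]-m[i-1]).round(4) for i in range(4)])
for a,b in((0,1),(3,2)): d=m[b]-m[a]; print("yaw",np.arctan2(-d[0],d[1]))
ft=plane(w,f([(135,243),(592,266),(230,378),(585,388)]),.017); print("foot",ft.round(4))
for a,b in((0,1),(2,3)): d=ft[b]-ft[a]; print("yaw",np.arctan2(-d[0],d[1]))
d=ft[3]-ft[1]; print("toe yaw",np.arctan2(d[1],d[0]),np.linalg.norm(d)); toe=(ft[1]+ft[3])/2
h=plane(w,f([(60,290),(215,290),(210,412),(65,412)]),.136); print("handle",h.round(4),h.mean(0))
d=toe-h.mean(0); print("toe",toe,"axis",np.hypot(*d[:2]),np.arctan2(-d[0],d[1]))
# reader from top view: bed near edge corners z=8, fence top right end z=40
g=lambda L:np.array(L)/2.996+[190,160]
r=plane(t,g([(306,215),(752,275)]),.008); print("bed near",r.round(4)); d=r[0]-r[1]; print(np.arctan2(-d[0],d[1]),np.linalg.norm(d))
fz=plane(t,g([(780,92),(385,40)]),.04); print("fence top",fz.round(4)); d=fz[1]-fz[0]; print(np.arctan2(-d[0],d[1]))
b=plane(t,g([(519,98),(660,101),(657,197),(518,193)]),.029); print("book",b.round(4))
```

```text
mat [[0.3052 0.2981 0.003 ]
 [0.2716 0.4541 0.003 ]
 [0.3588 0.4742 0.003 ]
 [0.3926 0.3166 0.003 ]] [0.33204955 0.38576895 0.003     ] [np.float64(0.0894), np.float64(0.1596), np.float64(0.0895), np.float64(0.1612)]
yaw 0.21189077368458953
yaw 0.2114177963529118
foot [[0.3415 0.3243 0.017 ]
 [0.3264 0.4264 0.017 ]
 [0.367  0.3508 0.017 ]
 [0.3533 0.4313 0.017 ]]
yaw 0.14745563585350724
yaw 0.16864835980821166
toe yaw 0.17748830967716692 0.02741900343914282
handle [[0.3466 0.3237 0.136 ]
 [0.3417 0.3482 0.136 ]
 [0.3612 0.351  0.136 ]
 [0.3658 0.3277 0.136 ]] [0.3538219  0.33765915 0.136     ]
toe [0.33985114 0.42884641 0.017     ] axis 0.09225128217712783 0.1520274142340393
bed near [[ 0.336   0.1965  0.008 ]
 [ 0.2743 -0.2537  0.008 ]]
-0.1361597689043314 0.45442689405704384
fence top [[ 0.4561 -0.2817  0.04  ]
 [ 0.5102  0.1163  0.04  ]]
-0.13495631172716027
book [[ 0.4524 -0.0195  0.029 ]
 [ 0.4491 -0.1625  0.029 ]
 [ 0.3513 -0.1561  0.029 ]
 [ 0.3556 -0.0166  0.029 ]]
```

carry_out:
  plan:
    - [[0, 0, 0, 0, 0, 0.042, 94], [15, -9, 0, 0, 0, 0, 94], [20, -12, 0, 0, 0, 0, 94], [14, -8, 0, 0, 0, 0, 94], [0, 0, 16, 0, 0, 0, 94], [0, 0, 30, 0, 0, 0, 94], [0, 0, 30, 0, 0, 0, 94], [0, 0, 30, 0, 0, 0, 94], [0, 0, 30, 0, 0, 0, 94], [0, 0, 20, 0, 0, 0, 94], [0, 0, 10, 0, 0, 0, 94], [0, 0, 0, 0, 0, 0, 94], [0, 0, 0, 0, 0, 0, 94]]
  squeeze: 45

```text
time_s: 2.67
ee_pos: [0.354, 0.338, 0.0851]
eef_rot: [3.141, 0.0, -2.985]
force: [-0.5, -0.2, 0.7]
grip_width: 0.0937
grip_force: 0.0
```

Run:
```python
from h import *
print(obs())
w=cam("wrist"); s=cam("scene")
cv2.imwrite("pics/g.png",np.hstack([cv2.resize(w["pixels"],(480,300)),cv2.resize(s["pixels"][100:220,200:328],(320,300),interpolation=cv2.INTER_CUBIC)])[:,:,::-1])
```

```text
{'time_s': 2.6667, 'qpos': [0.6874, 0.3079, 1.8154, 0.0, 1.0179, -1.0397], 'ee_pos': [0.354, 0.338, 0.0851], 'eef_rot': [3.1414, 0.0003, -2.9853], 'force': [-0.5052, -0.2075, 0.6821], 'grip_force': 0.0, 'grip_width': 0.0937}
```

View pics/g.png

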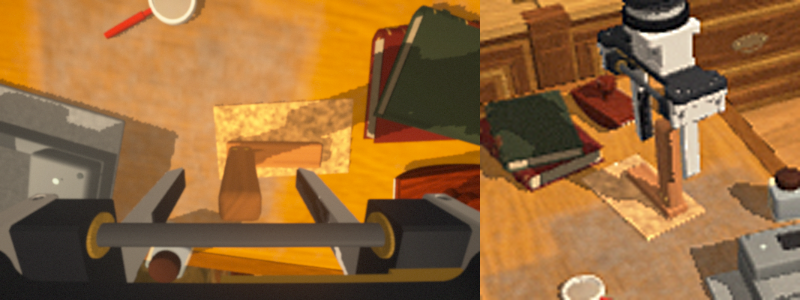

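The handle is centred between the fingers at (240,185), so I'll close and lift.

carry_out:
  plan:
    - [[0, 0, 1, 0, 0, 0, 60], [0, 0, 0, 0, 0, 0, 40], [0, 0, 0, 0, 0, 0, 22], [0, 0, 0, 0, 0, 0, 22], [0, 0, 0, 0, 0, 0, 22], [0, 0, 0, 0, 0, 0, 22], [0, 0, 0, 0, 0, 0, 22], [0, 0, 0, 0, 0, 0, 22], [0, 0, 0, 0, 0, 0, 22], [0, 0, 0, 0, 0, 0, 22], [0, 0, 0, 0, 0, 0, 22], [0, 0, 0, 0, 0, 0, 22], [0, 0, 0, 0, 0, 0, 22], [0, 0, 0, 0, 0, 0, 22]]

```text
time_s: 3.93
ee_pos: [0.3537, 0.3378, 0.0834]
eef_rot: [-3.142, -0.0, -2.984]
force: [-0.5, 0.7, 0.5]
grip_width: 0.028
grip_force: 44.9
```

carry_out:
  plan:
    - [[0, 0, -6, 0, 0, 0, 22], [0, 0, -15, 0, 0, 0, 22], [0, 0, -25, 0, 0, 0, 22], [0, 0, -30, 0, 0, 0, 22], [0, 0, -30, 0, 0, 0, 22], [0, 0, -30, 0, 0, 0, 22], [0, 0, -20, 0, 0, 0, 22], [0, 0, -10, 0, 0, 0.05, 22], [0, 0, 0, 0, 0, 0.1, 22], [0, 0, 0, 0, 0, 0.09, 22], [0, 0, 0, 0, 0, 0.053, 22], [0, 0, 0, 0, 0, 0, 22]]

```text
time_s: 4.93
ee_pos: [0.3537, 0.3377, 0.2498]
eef_rot: [3.141, 0.0, 3.003]
force: [-0.1, 0.9, -1.2]
grip_width: 0.0277
grip_force: 44.9
```

carry_out:
  plan:
    - [[-5, -11, 0, 0, 0, 0, 22], [-9, -20, 0, 0, 0, 0, 22], [-12, -26, 0, 0, 0, 0, 22], [-13, -29, 0, 0, 0, 0, 22], [-13, -29, 0, 0, 0, 0, 22], [-13, -29, 0, 0, 0, 0, 22], [-13, -29, 0, 0, 0, 0, 22], [-13, -29, 0, 0, 0, 0, 22], [-13, -29, 0, 0, 0, 0, 22], [-13, -29, 0, 0, 0, 0, 22], [-13, -29, 0, 0, 0, 0, 22], [-13, -29, 0, 0, 0, 0, 22], [-13, -29, 0, 0, 0, 0, 22], [-12, -26, 0, 0, 0, 0, 22], [-9, -20, 0, 0, 0, 0, 22], [-6, -14, 0, 0, 0, 0, 22], [0, 0, 0, 0, 0, 0, 22], [0, 0, 0, 0, 0, 0, 22]]

```text
time_s: 6.43
ee_pos: [0.4795, -0.0909, 0.2493]
eef_rot: [3.141, -0.001, 3.006]
force: [0.3, 0.2, -2.7]
grip_width: 0.0281
grip_force: 44.9
```

Run:
```python
from h import *
print(obs())
w=cam("wrist"); np.savez("pics/w2.npz",**w)
cv2.imwrite("pics/w2.png",cv2.resize(w["pixels"],(800,500),interpolation=cv2.INTER_CUBIC)[:,:,::-1])
```

```text
{'time_s': 6.4333, 'qpos': [-0.2624, 0.1284, 1.626, 0.0001, 1.3877, -1.6974], 'ee_pos': [0.4795, -0.0909, 0.2493], 'eef_rot': [3.1414, -0.0005, 3.0058], 'force': [0.294, 0.1947, -2.6564], 'grip_force': 44.9182, 'grip_width': 0.0281}
```

View pics/w2.png

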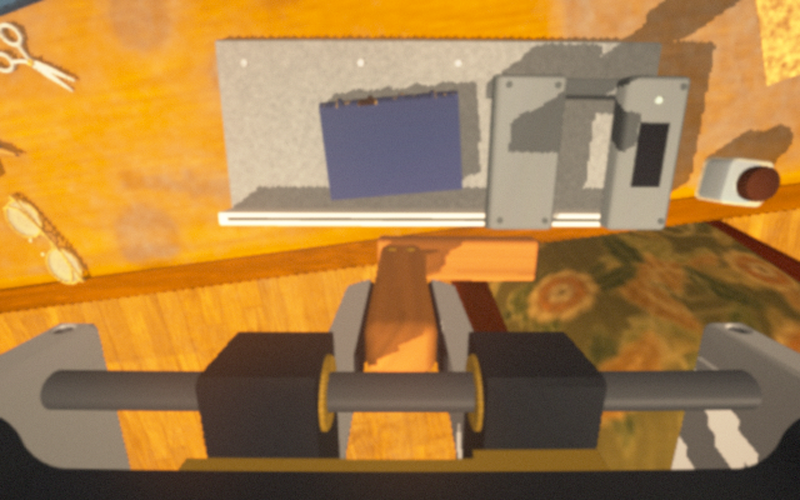

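The wrist view (scaled 1.25) shows the bed's near edge from (217,41) to (660,45) and the fence top at rows 212–226. The book corners are at (320,102), (458,92), (462,187) and (331,198), and the hood mouth is at x≈488–497.

Run:
```python
from h import *
w=load("pics/w2.npz"); f=lambda L:(np.array(L,float)+.5)/1.25-.5
r=plane(w,f([(660,45),(217,41)]),.008); d=r[0]-r[1]; print("near",r.round(4),np.arctan2(-d[0],d[1]),np.linalg.norm(d))
fe=plane(w,f([(222,212),(485,213)]),.04); d=fe[1]-fe[0]; print("fence face top",fe.round(4),np.arctan2(-d[0],d[1]))
hd=plane(w,f([(497,76),(488,227)]),.060); print("hood mouth top",hd.round(4)); d=hd[1]-hd[0];print(np.arctan2(d[1],d[0]))
b=plane(w,f([(320,102),(458,92),(462,187),(331,198)]),.029)
yaw=-.1355; Rm=np.array([[np.cos(yaw),-np.sin(yaw)],[np.sin(yaw),np.cos(yaw)]])
for n,P in(("near",r),("fence",fe),("hood",hd),("book",b),("bookc",b.mean(0)[None]),("tcp",np.array([[.4795,-.0909]]))): print(n,((P[:,:2]-[.4833,-.0025])@Rm*1000).round(1).tolist())
ft=plane(w,f([(537,240),(534,281)]),.169+.014); print("toe",((ft[:,:2]-[.4833,-.0025])@Rm*1000).round(1).tolist())
```

```text
near [[ 0.3396  0.1964  0.008 ]
 [ 0.2753 -0.2527  0.008 ]] -0.1421531445508762 0.4536808240064641
fence face top [[ 0.4448 -0.2754  0.04  ]
 [ 0.4832 -0.0031  0.04  ]] -0.14009512441971433
hood mouth top [[ 0.3551  0.014   0.06  ]
 [ 0.4938 -0.0053  0.06  ]]
-0.1380672670790897
near [[-169.2, 177.7], [-172.2, -276.0]]
fence [[-1.2, -275.6], [0.0, -0.6]]
hood [[-129.3, -1.0], [10.8, -1.4]]
book [[-110.5, -169.4], [-119.8, -31.6], [-25.8, -24.0], [-14.3, -162.7]]
bookc [[-67.6, -96.9]]
tcp [[8.2, -88.1]]
toe [[-5.5, 3.1], [23.7, 3.6]]
```

carry_out:
  plan:
    - [[8, -2, 0, 0, 0, 0.003, 22], [20, -5, 0, 0, 0, 0, 22], [30, -8, 0, 0, 0, 0, 22], [34, -8, 0, 0, 0, 0, 22], [34, -8, 0, 0, 0, 0, 22], [24, -6, 0, 0, 0, 0, 22], [10, -3, 0, 0, 0, 0, 22], [0, 0, 15, 0, 0, 0, 22], [0, 0, 28, 0, 0, 0, 22], [0, 0, 30, 0, 0, 0, 22], [0, 0, 30, 0, 0, 0, 22], [0, 0, 25, 0, 0, 0, 22], [0, 0, 16, 0, 0, 0, 22], [0, 0, 9, 0, 0, 0, 22], [0, 0, 4, 0, 0, 0, 22], [0, 0, 0, 0, 0, 0, 22], [0, 0, 0, 0, 0, 0, 22]]

```text
time_s: 7.9
ee_pos: [0.3163, -0.1077, 0.0929]
eef_rot: [-3.141, 0.001, 3.003]
force: [0.0, 0.6, -0.1]
grip_width: 0.0277
grip_force: 44.9
```

```bash
cat >> h.py <<'E'
yaw=-.139; Rm=np.array([[np.cos(yaw),-np.sin(yaw)],[np.sin(yaw),np.cos(yaw)]]); O=np.array([.483,-.0035])
def rd(P): P=np.asarray(P); return np.round((P[...,:2]-O)@Rm*1000,1).tolist()
E
python3 - <<'E'
from h import *
o=obs(); print(o, rd(o["ee_pos"]))
E
```

```text
{'time_s': 7.9, 'qpos': [-0.4378, -0.0433, 2.1997, 0.0, 0.9845, -1.8704], 'ee_pos': [0.3163, -0.1077, 0.0929], 'eef_rot': [-3.1415, 0.0006, 3.0034], 'force': [0.0299, 0.6179, -0.1065], 'grip_force': 44.9181, 'grip_width': 0.0277} [-150.7, -126.3]
```

carry_out:
  plan:
    - [[-3, 0, 1, 0, 0, 0, 22], [-4, 0, 0, 0, 0, 0, 22], [-3, 0, 0, 0, 0, 0, 22], [-2, 0, 0, 0, 0, 0, 22], [-2, 0, 0, 0, 0, 0, 22], [-2, 0, 0, 0, 0, 0, 22], [-2, 0, 0, 0, 0, 0, 22], [-2, 0, 0, 0, 0, 0, 22], [-2, 0, 0, 0, 0, 0, 22], [-2, 0, 0, 0, 0, 0, 22], [-2, 0, 0, 0, 0, 0, 22], [-2, 0, 0, 0, 0, 0, 22], [-2, 0, 0, 0, 0, 0, 22], [-2, 0, 0, 0, 0, 0, 22], [0, 0, 0, 0, 0, 0, 22]]

```text
time_s: 9.15
ee_pos: [0.3481, -0.1123, 0.0915]
eef_rot: [-3.142, 0.0, 3.003]
force: [0.2, 0.5, -0.6]
grip_width: 0.028
grip_force: 44.9
```

carry_out:
  plan:
    - [[-1, 0, 0, 0, 0, 0, 22], [-1, 0, 0, 0, 0, 0, 22], [0, 0, 0, 0, 0, 0, 22]]

```text
time_s: 9.4
ee_pos: [0.3491, -0.1124, 0.0913]
eef_rot: [-3.141, -0.002, 3.003]
force: [-4.5, 0.0, 1.0]
grip_width: 0.0277
grip_force: 44.9
```

Run:
```python
from h import *
o=obs(); print(o, rd(o["ee_pos"]))
s=cam("scene");t=cam("top");np.savez("pics/t3.npz",**t)
cv2.imwrite("pics/p3.png",np.hstack([cv2.resize(s["pixels"][180:330,290:440],(400,400),interpolation=cv2.INTER_CUBIC),cv2.resize(t["pixels"][160:260,350:450],(400,400),interpolation=cv2.INTER_CUBIC)])[:,:,::-1])
```

```text
{'time_s': 9.4, 'qpos': [-0.411, 0.0389, 2.1225, -0.0007, 0.9819, -1.843], 'ee_pos': [0.3491, -0.1124, 0.0913], 'eef_rot': [-3.1415, -0.0019, 3.0031], 'force': [-4.5474, 0.0012, 0.9595], 'grip_force': 44.9324, 'grip_width': 0.0277} [-117.5, -126.4]
```

View pics/p3.png

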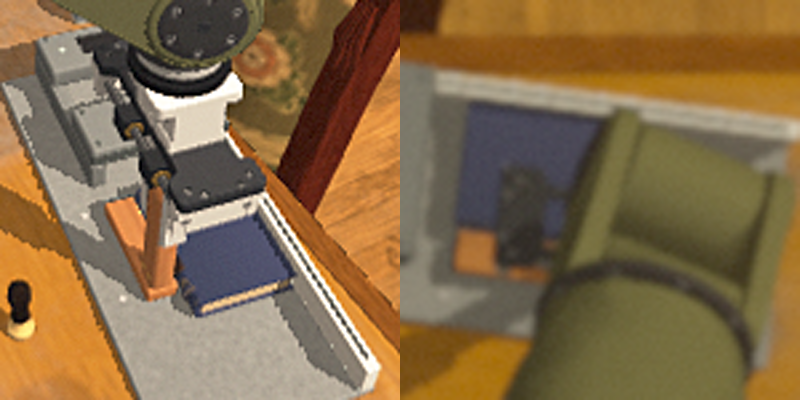

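The book appears parallel to the fence with the foot flush on its spine. The force rises at x ≈ −117.5, as it should at the fence. I'll press a little more.

carry_out:
  plan:
    - [[-1, 0, 0, 0, 0, 0, 22], [-1, 0, 0, 0, 0, 0, 22], [0, 0, 0, 0, 0, 0, 22], [0, 0, 0, 0, 0, 0, 22]]

```text
time_s: 9.83
ee_pos: [0.3504, -0.1126, 0.0911]
eef_rot: [-3.142, -0.003, 3.003]
force: [-9.3, -1.2, 2.7]
grip_width: 0.0274
grip_force: 45.0
```

carry_out:
  plan:
    - [[3, 0, 0, 0, 0, 0, 22], [9, 0, 0, 0, 0, 0, 22], [12, -4, 0, 0, 0, 0, 22], [6, -15, 0, 0, 0, 0, 22], [0, -25, 0, 0, 0, 0, 22], [0, -30, 0, 0, 0, 0, 22], [0, -30, 0, 0, 0, 0, 22], [0, -28, 0, 0, 0, 0, 22], [0, -17, 0, 0, 0, 0, 22], [-6, -8, 0, 0, 0, 0, 22], [-18, 0, 0, 0, 0, 0, 22], [-25, 0, 0, 0, 0, 0, 22], [-25, 0, 0, 0, 0, 0, 22], [-16, 0, 0, 0, 0, 0, 22], [-6, 0, 0, 0, 0, 0, 22], [0, 0, 0, 0, 0, 0, 22], [0, 0, 0, 0, 0, 0, 22]]

```text
time_s: 11.25
ee_pos: [0.3948, -0.2767, 0.0912]
eef_rot: [3.141, -0.001, 3.003]
force: [-0.7, 0.7, -2.5]
grip_width: 0.0277
grip_force: 45.0
```

Run:
```python
from h import *
o=obs(); print(o, rd(o["ee_pos"]))
w=cam("wrist");np.savez("pics/w4.npz",**w);t=cam("top")
a=w["pixels"]; cv2.imwrite("pics/p4.png",np.vstack([cv2.resize(a[60:260,240:640],(800,400),interpolation=cv2.INTER_CUBIC),cv2.resize(t["pixels"][170:230,330:490],(533,200),interpolation=cv2.INTER_CUBIC).copy() if 0 else cv2.copyMakeBorder(cv2.resize(t["pixels"][170:230,330:490],(533,200),interpolation=cv2.INTER_CUBIC),0,0,0,267,cv2.BORDER_CONSTANT)])[:,:,::-1])
```

```text
{'time_s': 11.25, 'qpos': [-0.6874, 0.2846, 1.8299, 0.0, 1.0278, -2.1199], 'ee_pos': [0.3948, -0.2767, 0.0912], 'eef_rot': [3.1412, -0.0006, 3.0033], 'force': [-0.7421, 0.6549, -2.4849], 'grip_force': 44.9995, 'grip_width': 0.0277} [-49.5, -282.8]
```

View pics/p4.png

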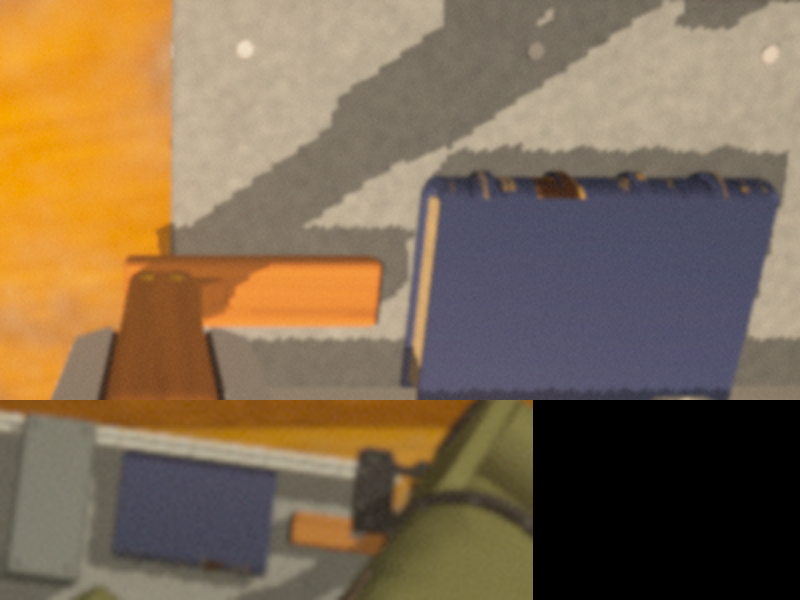

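carry_out:
  plan:
    - [[0, 6, 0, 0, 0, 0, 22], [0, 7, 0, 0, 0, 0, 22], [0, 3, 0, 0, 0, 0, 22], [-0.1, 2, 0, 0, 0, 0, 22], [-0.2, 2, 0, 0, 0, 0, 22], [-0.2, 3, 0, 0, 0, 0, 22], [-0.2, 4, 0, 0, 0, 0, 22], [-0.2, 5, 0, 0, 0, 0, 22], [-0.1, 5, 0, 0, 0, 0, 22], [-0.1, 5, 0, 0, 0, 0, 22], [-0.1, 5, 0, 0, 0, 0, 22], [-0.1, 5, 0, 0, 0, 0, 22], [-0.1, 5, 0, 0, 0, 0, 22], [-0.1, 5, 0, 0, 0, 0, 22], [-0.1, 5, 0, 0, 0, 0, 22], [-0.1, 5, 0, 0, 0, 0, 22], [-0.1, 5, 0, 0, 0, 0, 22]]

```text
time_s: 12.77
ee_pos: [0.4078, -0.2008, 0.0914]
eef_rot: [3.142, -0.0, 3.003]
force: [-1.2, -1.0, -1.1]
grip_width: 0.0278
grip_force: 45.0
```

Run:
```python
from h import *
o=obs(); print(o, rd(o["ee_pos"]))
w=cam("wrist");np.savez("pics/w5.npz",**w)
a=w["pixels"]; cv2.imwrite("pics/p5.png",cv2.resize(a[60:260,240:640],(800,400),interpolation=cv2.INTER_CUBIC)[:,:,::-1])
```

```text
{'time_s': 12.7667, 'qpos': [-0.5382, 0.2275, 1.9033, -0.0, 1.0108, -1.9702], 'ee_pos': [0.4078, -0.2008, 0.0914], 'eef_rot': [3.1416, -0.0001, 3.0028], 'force': [-1.1769, -0.9529, -1.0523], 'grip_force': 45.0, 'grip_width': 0.0278} [-47.1, -205.8]
```

View pics/p5.png

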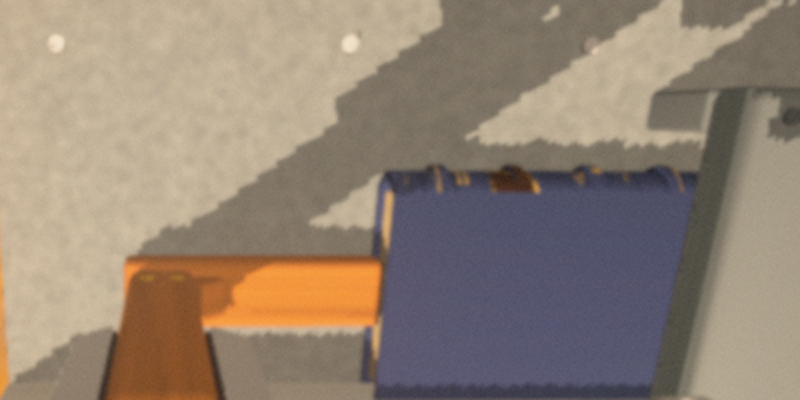

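The toe is flush on the trailing end and the book is square, with its spine edge level at row 180. That was my tenth picture, so I'll work from numbers from here.

carry_out:
  plan:
    - [[0, 4, 0, 0, 0, 0, 22], [-0.1, 5, 0, 0, 0, 0, 22], [0, 6, 0, 0, 0, 0, 22], [-0.1, 7, 0, 0, 0, 0, 22], [0, 7, 0, 0, 0, 0, 22], [-0.1, 7, 0, 0, 0, 0, 22], [0, 7, 0, 0, 0, 0, 22], [-0.1, 7, 0, 0, 0, 0, 22], [0, 7, 0, 0, 0, 0, 22], [-0.1, 7, 0, 0, 0, 0, 22], [0, 7, 0, 0, 0, 0, 22], [-0.1, 7, 0, 0, 0, 0, 22], [0, 7, 0, 0, 0, 0, 22], [-0.1, 7, 0, 0, 0, 0, 22], [0, 7, 0, 0, 0, 0, 22], [-0.1, 7, 0, 0, 0, 0, 22], [0, 6, 0, 0, 0, 0, 22], [0, 5, 0, 0, 0, 0, 22], [0, 3, 0, 0, 0, 0, 22], [0, 0, 0, 0, 0, 0, 22]]

```text
time_s: 14.48
ee_pos: [0.4253, -0.082, 0.0915]
eef_rot: [3.141, 0.0, 3.003]
force: [-0.0, -0.4, -0.6]
grip_width: 0.0278
grip_force: 45.0
```

Run:
```python
from h import *
o=obs(); print(o, rd(o["ee_pos"]))
```

```text
{'time_s': 14.4833, 'qpos': [-0.2754, 0.1827, 1.9589, 0.0003, 0.9998, -1.708], 'ee_pos': [0.4253, -0.082, 0.0915], 'eef_rot': [3.1414, 0.0002, 3.0032], 'force': [-0.0228, -0.4294, -0.5795], 'grip_force': 44.9995, 'grip_width': 0.0278} [-46.3, -85.7]
```

carry_out:
  plan:
    - [[0, 2, 0, 0, 0, 0, 22], [0, 3, 0, 0, 0, 0, 22], [0, 2, 0, 0, 0, 0, 22], [0, 2, 0, 0, 0, 0, 22], [0, 1, 0, 0, 0, 0, 22], [0, 0, 0, 0, 0, 0, 22]]

```text
time_s: 14.98
ee_pos: [0.4266, -0.0725, 0.0914]
eef_rot: [3.141, 0.0, 3.003]
force: [-0.9, -0.1, -1.2]
grip_width: 0.0277
grip_force: 45.0
```

carry_out:
  plan:
    - [[0, 1, 0, 0, 0, 0, 22], [0, 1, 0, 0, 0, 0, 22], [0, 0, 0, 0, 0, 0, 22]]

```text
time_s: 15.23
ee_pos: [0.4268, -0.0706, 0.0914]
eef_rot: [3.142, -0.0, 3.003]
force: [-0.2, 0.1, -0.7]
grip_width: 0.0282
grip_force: 45.0
```

carry_out:
  plan:
    - [[0, 1, 0, 0, 0, 0, 22], [0, 1, 0, 0, 0, 0, 22], [0, 0, 0, 0, 0, 0, 22]]

```text
time_s: 15.48
ee_pos: [0.427, -0.0689, 0.0915]
eef_rot: [-3.141, -0.0, 3.003]
force: [-0.4, -3.4, -0.7]
grip_width: 0.0281
grip_force: 45.0
```

carry_out:
  plan:
    - [[0, 1, 0, 0, 0, 0, 22], [0, 0, 0, 0, 0, 0, 22]]

```text
time_s: 15.65
ee_pos: [0.4272, -0.0687, 0.0917]
eef_rot: [-3.139, 0.0, 3.003]
force: [-2.2, -10.4, 3.2]
grip_width: 0.0279
grip_force: 45.0
```

carry_out:
  plan:
    - [[0, -1, 0, 0, 0, 0, 22], [0, -2, 0, 0, 0, 0, 22], [0, -6, 0, 0, 0, 0, 22], [0, -12, 0, 0, 0, 0, 22], [0, -16, 0, 0, 0, 0, 22], [0, -13, 0, 0, 0, 0, 22], [0, -6, -6, 0, 0, 0, 22], [0, 0, -20, 0, 0, 0, 22], [0, 0, -32, 0, 0, 0, 22], [0, 0, -34, 0, 0, 0, 22], [0, 0, -34, 0, 0, 0, 22], [-10, 10, -22, 0, 0, 0, 22], [-20, 25, -10, 0, 0, 0, 22], [-20, 25, 0, 0, 0, 0, 22], [-10, 12, 0, 0, 0, 0, 22], [0, 0, 0, 0, 0, 0, 22], [0, 0, 0, 0, 0, 0, 22]]

```text
time_s: 17.07
ee_pos: [0.4888, -0.0597, 0.2494]
eef_rot: [3.141, -0.001, 3.004]
force: [-0.3, 0.3, -1.4]
grip_width: 0.0274
grip_force: 45.0
```

Run:
```python
from h import *
o=obs(); print(o, rd(o["ee_pos"]))
for n in("wrist","top","scene"):
    w=cam(n);np.savez(f"pics/{n}6.npz",**w)
    hsv=cv2.cvtColor(w["pixels"],cv2.COLOR_RGB2HSV)
    m=cv2.inRange(hsv,(105,60,25),(135,255,200))
    k,l,st,c=cv2.connectedComponentsWithStats(m)
    for i in range(1,k):
        if st[i,4]>8:
            x,y,ww,hh,a=st[i]; P=plane(w,[[x,y],[x+ww-1,y],[x,y+hh-1],[x+ww-1,y+hh-1]],.029)
            if abs(rd(P[0])[0])<250: print(n,st[i].tolist(),rd(P))
```

```text
{'time_s': 17.0667, 'qpos': [-0.196, 0.1385, 1.6145, 0.0001, 1.3893, -1.6294], 'ee_pos': [0.4888, -0.0597, 0.2494], 'eef_rot': [3.1414, -0.0008, 3.0042], 'force': [-0.2687, 0.29, -1.4196], 'grip_force': 44.9996, 'grip_width': 0.0274} [13.5, -54.9]
scene [318, 204, 37, 15, 273] [[-93.3, 157.7], [5.9, 123.1], [-113.1, 102.6], [-18.0, 69.3]]
```

Run:
```python
from h import *
for n in("wrist","scene","top"):
    w=load(f"pics/{n}6.npz")
    for y in((85,105) if n!="top" else (95,)):
        out=[]
        for x in range(-128,6,4 if n=="scene" else 6):
            p=O+Rm@np.array([x,y])/1000
            u=proj(w,[*p,.029])[0].round().astype(int)
            out.append((x,tuple(u.tolist()),w["pixels"][u[1],u[0]].tolist()) if 0<=u[0]<640 and 0<=u[1]<400 else (x,))
        print(n,y); print(*[f"{a[0]}:{a[2]}@{a[1]}" if len(a)>1 else a for a in out])
```

```text
wrist 85
-128:[118, 108, 99]@(434, 62) -122:[117, 110, 99]@(434, 68) -116:[83, 77, 70]@(433, 73) -110:[133, 122, 106]@(433, 78) -104:[130, 119, 103]@(433, 83) -98:[78, 73, 74]@(432, 88) -92:[70, 71, 85]@(432, 93) -86:[68, 69, 85]@(431, 98) -80:[65, 64, 81]@(431, 103) -74:[69, 68, 85]@(430, 108) -68:[73, 70, 85]@(430, 113) -62:[75, 73, 85]@(430, 117) -56:[72, 70, 85]@(429, 122) -50:[74, 70, 83]@(429, 127) -44:[73, 70, 84]@(428, 132) -38:[72, 70, 85]@(428, 136) -32:[73, 69, 84]@(428, 141) -26:[77, 71, 87]@(427, 146) -20:[77, 73, 84]@(427, 150) -14:[79, 74, 86]@(426, 155) -8:[79, 72, 84]@(426, 159) -2:[97, 88, 91]@(426, 164) 4:[254, 249, 228]@(425, 168)
wrist 105
-128:[176, 166, 144]@(450, 63) -122:[152, 142, 127]@(450, 68) -116:[81, 75, 67]@(449, 73) -110:[132, 122, 104]@(449, 78) -104:[134, 123, 108]@(448, 83) -98:[87, 78, 75]@(448, 88) -92:[65, 63, 82]@(447, 93) -86:[66, 66, 83]@(447, 98) -80:[85, 85, 108]@(446, 103) -74:[88, 88, 114]@(446, 108) -68:[93, 90, 115]@(445, 113) -62:[88, 89, 113]@(445, 117) -56:[94, 92, 116]@(445, 122) -50:[94, 90, 116]@(444, 127) -44:[95, 93, 116]@(444, 
[... 2248 characters left out ...]
55, 208) 4:[193, 176, 154]@(356, 208)
top 95
-128:[113, 108, 96]@(321, 220) -122:[127, 123, 108]@(322, 218) -116:[115, 112, 96]@(322, 216) -110:[101, 97, 83]@(322, 214) -104:[94, 89, 76]@(322, 212) -98:[65, 57, 57]@(323, 210) -92:[54, 52, 59]@(323, 208) -86:[51, 50, 58]@(323, 206) -80:[58, 59, 67]@(323, 204) -74:[60, 57, 69]@(324, 202) -68:[62, 58, 71]@(324, 200) -62:[61, 59, 70]@(324, 198) -56:[62, 60, 73]@(324, 197) -50:[61, 59, 70]@(325, 195) -44:[64, 60, 73]@(325, 193) -38:[65, 59, 75]@(325, 191) -32:[59, 57, 69]@(326, 189) -26:[60, 60, 70]@(326, 187) -20:[62, 60, 72]@(326, 185) -14:[67, 67, 81]@(326, 183) -8:[56, 55, 66]@(327, 181) -2:[89, 85, 80]@(327, 179) 4:[172, 163, 141]@(327, 177)
```

The book is against the fence (page edge at x≈−2 to 0, spine at ≈−100, same at both y lines). Now I'll return the stick to the mat.

carry_out:
  plan:
    - [[5, 9, 0, 0, 0, 0, 22], [9, 17, 0, 0, 0, 0, 22], [14, 26, 0, 0, 0, 0, 22], [15, 28, 0, 0, 0, 0, 22], [15, 28, 0, 0, 0, 0, 22], [15, 28, 0, 0, 0, 0, 22], [15, 28, 0, 0, 0, 0, 22], [15, 28, 0, 0, 0, 0, 22], [15, 28, 0, 0, 0, 0, 22], [15, 28, 0, 0, 0, 0, 22], [15, 28, 0, 0, 0, 0, 22], [15, 28, 0, 0, 0, 0, 22], [14, 27, 0, 0, 0, 0, 22], [12, 24, 0, 0, 0, 0, 22], [9, 18, 0, 0, 0, 0, 22], [5, 10, 0, 0, 0, 0, 22], [0, 0, 0, 0, 0, -0.05, 22], [0, 0, 0, 0, 0, -0.1, 22], [0, 0, 0, 0, 0, -0.1, 22], [0, 0, 0, 0, 0, -0.1, 22]]

```text
time_s: 18.88
ee_pos: [0.3406, 0.3466, 0.2495]
eef_rot: [-3.142, -0.0, -2.926]
force: [-0.6, -0.3, -1.0]
grip_width: 0.0275
grip_force: 45.0
```

carry_out:
  plan:
    - [[0, 0, 10, 0, 0, 0, 22], [0, 0, 20, 0, 0, 0, 22], [0, 0, 28, 0, 0, 0, 22], [0, 0, 28, 0, 0, 0, 22], [0, 0, 25, 0, 0, 0, 22], [0, 0, 15, 0, 0, 0, 22], [0, 0, 10, 0, 0, 0, 22], [0, 0, 5, 0, 0, 0, 22], [0, 0, 0, 0, 0, 0, 22], [0, 0, 0, 0, 0, 0, 22]]

```text
time_s: 19.72
ee_pos: [0.3411, 0.3473, 0.1091]
eef_rot: [3.141, 0.001, -2.932]
force: [-0.8, 0.2, -0.5]
grip_width: 0.0282
grip_force: 45.0
```

Run:
```python
from h import *
o=obs(); print(o)
w=cam("wrist");np.savez("pics/w7.npz",**w)
```

```text
{'time_s': 19.7167, 'qpos': [0.7192, 0.2676, 1.8036, -0.0, 1.0694, -1.0616], 'ee_pos': [0.3411, 0.3473, 0.1091], 'eef_rot': [3.1411, 0.0008, -2.9316], 'force': [-0.7831, 0.2317, -0.5344], 'grip_force': 44.9996, 'grip_width': 0.0282}
```

carry_out:
  plan:
    - [[0, 0, 6, 0, 0, 0, 22], [0, 0, 8, 0, 0, 0, 22], [0, 0, 5, 0, 0, 0, 22], [0, 0, 3, 0, 0, 0, 22], [0, 0, 1, 0, 0, 0, 22], [0, 0, 1, 0, 0, 0, 22], [0, 0, 0, 0, 0, 0, 22], [0, 0, 0, 0, 0, 0, 22]]

```text
time_s: 20.43
ee_pos: [0.3408, 0.3473, 0.0846]
eef_rot: [3.141, 0.0, -2.93]
force: [-0.7, -0.4, -0.9]
grip_width: 0.0278
grip_force: 45.0
```

carry_out:
  plan:
    - [[0, 0, 0.7, 0, 0, 0, 22], [0, 0, 0.7, 0, 0, 0, 22], [0, 0, 0, 0, 0, 0, 22]]

```text
time_s: 20.68
ee_pos: [0.341, 0.3473, 0.0835]
eef_rot: [3.141, 0.001, -2.93]
force: [0.4, -1.5, 4.4]
grip_width: 0.0276
grip_force: 45.0
```

carry_out:
  plan:
    - [[0, 0, 0, 0, 0, 0, 29], [0, 0, 0, 0, 0, 0, 31], [0, 0, 0, 0, 0, 0, 34], [0, 0, 0, 0, 0, 0, 45], [0, 0, 0, 0, 0, 0, 65], [0, 0, 0, 0, 0, 0, 94], [0, 0, 0, 0, 0, 0, 94], [0, 0, 0, 0, 0, 0, 94], [0, 0, 0, 0, 0, 0, 94], [0, 0, 0, 0, 0, 0, 94], [0, 0, 0, 0, 0, 0, 94], [0, 0, 0, 0, 0, 0, 94]]
  squeeze: 5

```text
time_s: 21.68
ee_pos: [0.3408, 0.3472, 0.083]
eef_rot: [-3.142, -0.0, -2.93]
force: [0.4, -0.7, 0.0]
grip_width: 0.0909
grip_force: 0.0
```

carry_out:
  plan:
    - [[0, 0, -4, 0, 0, 0, 94], [0, 0, -10, 0, 0, 0, 94], [0, 0, -20, 0, 0, 0, 94], [0, 0, -30, 0, 0, 0, 94], [0, 0, -35, 0, 0, 0, 94], [0, 0, -35, 0, 0, 0, 94], [0, 0, -25, 0, 0, 0, 94], [0, 0, -10, 0, 0, 0, 94], [-25, 0, 0, 0, 0, 0, 94], [-25, 0, 0, 0, 0, 0, 94], [0, 0, 0, 0, 0, 0, 94], [0, 0, 0, 0, 0, 0, 94]]

```text
time_s: 22.68
ee_pos: [0.3899, 0.3574, 0.2511]
eef_rot: [-3.141, -0.002, -2.931]
force: [-1.2, -0.7, -0.4]
grip_width: 0.0939
grip_force: 0.0
```

Run:
```python
from h import *
o=obs(); print(o)
w=cam("wrist"); hsv=cv2.cvtColor(w["pixels"],cv2.COLOR_RGB2HSV)
a=-2.930; h=np.array([.341,.3473]); ys=np.array([-np.sin(a+np.pi),np.cos(a+np.pi)]); xs=np.array([ys[1],-ys[0]])
def at(p,z): u=proj(w,[*p,z])[0].round().astype(int); return u.tolist(),hsv[u[1],u[0]].tolist()
print("handle top",at(h,.136))
for d in(.06,.085,.091,.099,.11): print("foot y",d,at(h+d*ys,.017))
for d in(-.02,-.012,0,.012,.02): print("foot x",d,at(h+.07*ys+d*xs,.017))
for d in(-.018,-.008,.008,.018): print("top x",d,at(h+d*xs,.136), "top y",at(h+d*ys,.136))
t=cam("top"); t0=load("pics/top0.npz")
print("ink diff",np.abs(t["pixels"][172:190,258:277].astype(int)-t0["pixels"][172:190,258:277]).mean())
```

```text
{'time_s': 22.6833, 'qpos': [0.6727, 0.2217, 1.5128, 0.0, 1.4089, -1.1085], 'ee_pos': [0.3899, 0.3574, 0.2511], 'eef_rot': [-3.1408, -0.0016, -2.9312], 'force': [-1.2117, -0.7278, -0.3767], 'grip_force': 0.0, 'grip_width': 0.0939}
handle top ([321, 144], [17, 185, 253])
foot y 0.06 ([366, 137], [16, 191, 250])
foot y 0.085 ([384, 137], [16, 188, 250])
foot y 0.091 ([388, 137], [15, 192, 242])
foot y 0.099 ([394, 137], [15, 175, 222])
foot y 0.11 ([403, 137], [24, 153, 255])
foot x -0.02 ([374, 122], [16, 172, 224])
foot x -0.012 ([373, 128], [13, 192, 197])
foot x 0 ([373, 137], [16, 193, 250])
foot x 0.012 ([373, 146], [16, 186, 251])
foot x 0.02 ([372, 152], [22, 153, 254])
top x -0.018 ([321, 125], [14, 183, 215]) top y ([303, 144], [24, 149, 255])
top x -0.008 ([321, 136], [16, 191, 250]) top y ([313, 144], [16, 188, 252])
top x 0.008 ([321, 152], [17, 186, 251]) top y ([330, 144], [16, 189, 251])
top x 0.018 ([321, 163], [22, 154, 254]) top y ([340, 144], [16, 189, 250])
ink diff 1.845029239766082
```

```bash
python3 -c "from station import ctrl; print(ctrl.hand_in())"
```

```text
the job is handed in; nothing more can be done
None
```

I handed the job in at about 23 s: the book is pushed home under the hood against the fence and end stop (about 10 N felt at the stop), the stick stands upright on its mat, and the ink bottle shows no change; these last checks came from force readings and pixel values, not a final viewed picture.

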